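# Trim the calibration unit with the tuning tool

### The arm

A 6-joint arm with a two-finger parallel gripper is mounted at the origin on the work surface; the furniture and walls round the work are solid. World frame = base frame: x ahead of the robot, y to its left, z up, the work surface at z = 0. Lengths are in m, angles in degrees, forces in N, time in s.
With the tool pointing down it reaches from about 0.325 to 0.85 m from the base axis. Payload 4.4 kg.
Tool frame: the origin (TCP) lies midway between the tips of the shut fingers; the grasp point (between the pads) lies 19 mm behind it; z points along the fingers, y is the direction in which the jaws open and shut (so a half turn about z gives the same grasp; the last joint's range is limited). The gripper opens to 94 mm and grips with 3 to 60 N. Pads are 16 mm wide; open, the fingers measure 119 mm over their backs; the gripper's body (75 mm by 177 mm) begins 78 mm behind the grasp point.
Start: joints at [-79.899, 11.837, 88.321, -0, 79.842, -8.623], TCP at [0.185, -0.545, 0.205] pointing down, gripper open.
Joint ranges: [-156.59, 156.59], [-49.26, 127.26], [12.9, 141.05], [-63.56, 243.56], [4.71, 150.69], [-161.64, 161.64]. Speed limits (degrees/s): [159.86, 159.86, 180, 180, 180, 180].

### API

Orientations are given as a 3x3 rotation matrix whose columns are the frame's x, y, z axes.
In Python, from rig import arm gives the robot as it stands. The module is installed in compiled form; this text tells all that it offers.
- The arm moves only by the tool servo_tool, never from a script. Its argument "series" is a list that holds one entry, the list of rows, each a list of 7 numbers: the shift along the tool's x, y, z in m, then the turn, a rotation vector about the tool's x, y, z in rad, then the closure, from 0 (fully open) to 1 (shut). In form: [[[dx, dy, dz, wx, wy, wz, hand], ...]]. A call has 1 to 10 rows; each row is the pose to reach, as a shift and turn from the pose commanded when the call began, along the tool's axes at that moment; what a row does not reach only later rows make up. A row lasts 1/10 s, in which the tool goes at most 50 mm and 8.59 degrees, less where a joint would pass 70% of its speed; a pose out of reach is approached as far as the arm can. A call with a gripper value outside its range is refused whole. The fingers move at their own pace and stop on an object; the grip force is fixed at half the most. Time passes only in rows, so rows that repeat a pose let the fingers close. It gives the time, the measured TCP pose, the force and the opening at its end, in the units of the state.
- arm.get_obs(): the state, without advancing time (a new reading comes with each control period).
- arm.snapshot(name): name is "side" or "top"; returns a dict with "frame" (480x640x3 uint8, red, green, blue), "vfov" (degrees; the focal length in pixels is half the picture's height over the tangent of half this angle, whatever the lens; pixels are square), "cx", "cy" (the principal point, pixels), "k1" (the pictures are not rectified: a ray, as slopes to the right and down, at radius r is drawn at 1 + k1 r^2 times it, then the intrinsics apply), "rvec" (rotation vector, rad) and "tvec" (3), from world to camera coordinates, as OpenCV has them. Camera axes: x right, y down, z forward; pixel columns grow to the right and rows downward; lengths in m; the calibration is good to about 2 mm. A picture is of the moment at which its call begins. There is no depth.
- arm.hand_in(): hands the job in, once; it reports no verdict.
Trained networks look in the newest picture that a camera, given by its name, has taken for a name from the list of things; names that differ only in an ending like _2 or _b are one class to them, and where a whole thing is asked for, a point or a joint stands for the part that bears it (a point fixed in the world has none). Each returns a list of dicts, best first, with "p" (0 to 1); they miss things now and then, are a little off and sometimes report something else, mostly with a low value. They report only what shows in the picture. A call takes as long as a camera call.
- arm.masks_of(camera, thing): "region" (480x640 bool, what is visible of it).
- arm.tip_of(camera, thing): "position" ([x, y, z] in m, in world coordinates, good to about 4 mm: a listed point, or the origin of a listed thing).
The state is a dict: "time_s": time; "joint_pos": joint angles; "qd": joint speeds; "tau": joint torques, N m; "eef_pos": TCP position; "orientation": TCP orientation; "force": force on the tool from outside, world axes, zero at the start; "wrist_torque": the same for the moment, N m; "width": opening from 0.0 (shut) to 1.0 (fully open).
Only numpy, scipy, OpenCV 4.12 (cv2) and the standard library are available. Lean on these libraries where they do the work, as an engineer would, in place of code of your own. Each camera call takes 0.05 s, during which the arm holds its last target.

### The job

Take the orange-handled plastic tuning tool out of its stand, seat its blade fully in the slotted trimmer screw down the brass-ringed well of the blue calibration unit, and turn the screw until the black needle points at the red mark. Feel for the slot gently, never pressing the tool hard (over about 15 N) on the unit, then put the tool back fully home and upright in its stand with the needle still on the mark. Leave everything else on the bench alone.

Things in the scene. Friction and masses are not known exactly. Their poses are not given: they have to be found in the camera images.
- tool: plastic tuning tool standing blade down in the stand, 50 g, 111 mm long. Origin: centre of the blade's lower edge; z up the tool. White blade 11 mm wide (tool x), 2.6 mm thick (tool y), z 0 to 6 mm; round shank 12 mm diameter to 55 mm; orange flange 28 mm diameter to 60 mm; square 18 x 18 mm orange handle, flats facing tool x and y, to 108 mm: grip it here. Its yaw varies.
- blade_tip (a point): the tool's origin: centre of the blade's lower edge; axes as tool
- stand: fixed grey block 46 x 46 mm, 60 mm high, on a rubber base 58 mm square. Origin under its centre at bench height. Upright through hole 18 mm in diameter in its middle, mouth at z = 60 mm. When the tool is home its flange rests on the block and the blade tip is 5 mm above the stand's origin.
- unit: fixed calibration unit, blue top 116 mm (its x) by 110 mm (its y), 50 mm high, grey sides, a white meter face and a brass-ringed well on top. Origin under its centre at bench height.
- well (a point): centre of the mouth of the upright trimmer well, at x = -40, y = 0, z = 50 mm in the unit's frame and with its axes. A funnel narrows it from 22 mm diameter at the mouth to 14.2 mm at 7 mm depth. The screw's slotted face is 15 mm below the mouth; the slot runs right across, 5.6 mm wide, 5 mm deep. Its direction is not measured: at the start it is within 0.7 rad either side of the unit's y axis.
- slot_floor (a point): centre of the slot's floor, 20 mm below the well's mouth when the screw is up; a fully seated blade tip lies on it. The screw floats on a spring: 1 N at first, 1 N more per mm, hard stop 4 mm down, so point and screw go down together; with the blade over the slot the screw springs up round it. Its x axis is the needle's direction, not the slot's.
- needle (a joint): angle of the meter's black needle (rad), positive counterclockwise seen from above, 0 along the unit's x axis. It turns one to one with the screw, in the same sense. The screw turns against about 0.02 N m and stays where it is left; the blade has up to about 0.3 rad of play either way in the slot.
- mark (a joint): angle of the red mark on the meter's scale (rad), measured as the needle's. At the start the needle stands 0.3 to 0.95 rad counterclockwise of it. The mark does not move.
- needle_tip (a point): tip of the black needle, 38 mm from its pivot; pivot at x = -14 mm, y = 0 in the unit's frame
- mark_tip (a point): point of the red mark, at the same 38 mm radius about the same pivot
- reel: small reel of solder, 54 mm in diameter, 42 mm high; bystander; origin under its centre
- module: small driver module on an aluminium bracket, 30 x 52 x 32 mm; bystander; origin under its centre
- jar: small white bottle with a blue cap, 41 mm in diameter, 70 mm high; bystander; origin under its centre

How it is judged (in metres and radians):
On the way, in this order (a step that is already met when the one before it is completed fails the run):
1. the blade is fully seated in the screw's slot (distance between blade_tip and slot_floor below 0.003 m and angle between tool's own z axis and vertical below 0.15 rad), for 0.2 s.
2. with the blade in the slot, the needle is brought to the red mark (distance between blade_tip and slot_floor below 0.005 m and horizontal distance between needle_tip and mark_tip below 0.003 m), for 0.2 s.
At the end, for the whole second after the job is handed in: the needle's tip is within 3 mm of the red mark's point, and the tool is released, at rest and upright (within 0.08 rad) in the stand's hole, fully home: blade tip less than 8 mm above the stand's origin and within 5 mm of it sideways (horizontal distance between needle_tip and mark_tip below 0.003 m and horizontal distance between tool and stand below 0.005 m and z of tool in the frame of stand below 0.008 m and angle between tool's own z axis and vertical below 0.08 rad and linear speed of tool below 0.02 m/s); the robot touches nothing.
It fails at once if the tool is pressed on the unit or its screw with more than 15 N (contact force between tool and unit above 15 N).
It fails at once if the reel, the module or the bottle is moved more than 15 mm (distance of any of reel, module, jar from where it was at the start of the episode above 0.015 m).
It also fails if it takes over 58 s, if anything falls off the work surface, if the arm or the gripper's body presses on something with over 40 N, if the wrist force passes 120 N, or if a joint passes its speed limit or range.

## Working session

There is one attempt and no reset: what is moved stays moved. The work goes in short steps, Python scripts to look and compute and a tool call to move; the robot and the scene stay as the last step left them, time stands still between calls to the robot, and variables do not carry over. Pictures are saved under pics/ and viewed, and the job is handed in when it is done.

Besides the shell and the picture viewer there is one more tool, called after "Emit:" as name(argument=value, ...) on one line, values as JSON. servo_tool: Moves the arm, as the interface text tells. Its arguments: {"type":"object","properties":{"series":{"type":"array"}},"required":["series"]}

```bash
mkdir -p pics; cat > h.py <<'E'
import numpy as np, cv2
from rig import arm
def snap(n,fn=None):
    s=arm.snapshot(n)
    if fn: cv2.imwrite('pics/'+fn,s['frame'][:,:,::-1])
    return s
def K(s):
    f=240/np.tan(np.radians(s['vfov'])/2); return f
def proj(s,P):
    R,_=cv2.Rodrigues(np.array(s['rvec'],float)); P=np.atleast_2d(P)
    c=P@R.T+np.array(s['tvec']); u=c[:,:2]/c[:,2:]; r2=(u**2).sum(1,keepdims=True)
    return u*(1+s['k1']*r2)*K(s)+[s['cx'],s['cy']]
def ray(s,px):
    R,_=cv2.Rodrigues(np.array(s['rvec'],float)); d=(np.array(px,float)-[s['cx'],s['cy']])/K(s)
    u=d.copy()
    for _ in range(30): u=d/(1+s['k1']*(u**2).sum())
    v=R.T@np.array([u[0],u[1],1]); o=-R.T@np.array(s['tvec'],float)
    return o,v
def atz(s,px,z):
    o,v=ray(s,px); return o+v*(z-o[2])/v[2]
E
python3 - <<'E'
from h import *
np.set_printoptions(precision=4,suppress=True)
for c in('top','side'):
    s=snap(c,c+'0.png'); print({k:v for k,v in s.items() if k!='frame'})
    for t in ['tool','blade_tip','stand','unit','well','needle_tip','mark_tip','reel','module','jar']:
        print(c,t,[(round(d['p'],2),np.round(d['position'],4)) for d in arm.tip_of(c,t)][:3])
print(arm.get_obs())
E
```

```text
{'vfov': 47.25489651833338, 'cx': 323.33789467505625, 'cy': 240.8484520327738, 'k1': -0.08652157470734365, 'rvec': array([ 2.1445, -2.0665,  0.2277]), 'tvec': array([-0.3126,  0.4652,  0.8008])}
top tool [(0.64, array([ 0.4472, -0.296 ,  0.0075])), (0.23, array([ 0.5667, -0.2559, -0.0007]))]
top blade_tip []
top stand [(0.82, array([ 0.4488, -0.2953,  0.0002]))]
top unit [(0.91, array([ 0.504 , -0.4011,  0.0025]))]
top well [(0.98, array([ 0.4661, -0.4176,  0.0481]))]
top needle_tip [(0.52, array([ 0.5167, -0.3763,  0.0519])), (0.41, array([ 0.4677, -0.418 ,  0.0312]))]
top mark_tip [(0.71, array([ 0.5188, -0.3759,  0.0501]))]
top reel [(0.85, array([ 0.414 , -0.1551, -0.    ]))]
top module [(0.95, array([ 0.3599, -0.4075,  0.0018]))]
top jar [(0.66, array([ 0.5671, -0.2594,  0.0001]))]
{'vfov': 44.783250948082895, 'cx': 319.6700868966633, 'cy': 243.84604787151167, 'k1': 0.04874845925252626, 'rvec': array([ 2.1232, -0.2305,  0.1341]), 'tvec': array([-0.4982, -0.0374,  1.0469])}
side tool [(0.43, array([ 0.3616, -0.4075,  0.0003]))]
side blade_tip []
side stand [(0.92, array([ 0.4481,
[... 218 characters left out ...]
eel [(0.97, array([ 0.417 , -0.1542,  0.0012]))]
side module [(0.63, array([ 0.3623, -0.4071, -0.0007]))]
side jar [(0.75, array([ 0.5643, -0.2588,  0.002 ]))]
{'time_s': 1.1, 'joint_pos': array([-79.8994,  11.8392,  88.3211,  -0.0011,  79.8424,  -8.6221]), 'qd': array([ 0.0736, -0.0417, -0.0033,  0.0313,  0.127 , -0.0507]), 'tau': array([ -0.0008, -37.0896, -28.1768,   0.0699,   0.0277,  -0.    ]), 'eef_pos': array([ 0.1846, -0.5446,  0.2054]), 'orientation': array([[ 0.9471,  0.321 , -0.    ],
       [ 0.321 , -0.9471,  0.    ],
       [-0.    , -0.    , -1.    ]]), 'force': array([ 0.2995,  0.1911, -0.1239]), 'wrist_torque': array([-0.0049, -0.0107, -0.0285]), 'width': 0.9979228958701523}
```

View pics/top0.png

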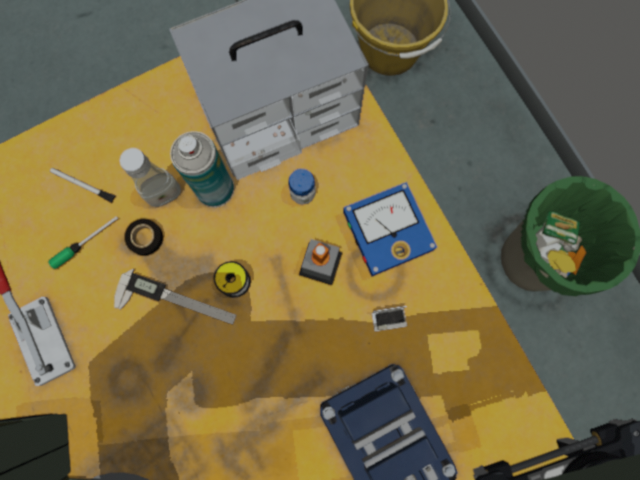

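View pics/side0.png

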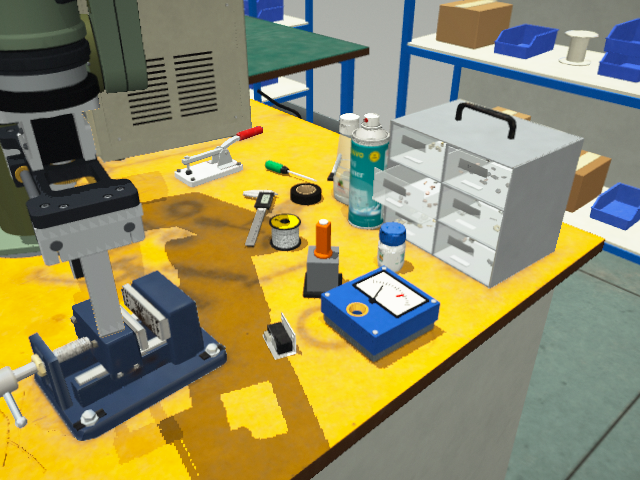

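```bash
python3 - <<'E'
import cv2
t=cv2.imread('pics/top0.png'); s=cv2.imread('pics/side0.png')
def crop(i,x0,y0,w,h,n,k=8): cv2.imwrite('pics/'+n,cv2.resize(i[y0:y0+h,x0:x0+w],None,fx=k,fy=k,interpolation=cv2.INTER_CUBIC)[:600,:800])
# corrected later
cv2.imwrite('pics/c1.png',cv2.resize(t[150:330,200:440],None,fx=3.3,fy=3.3,interpolation=cv2.INTER_CUBIC)[:600,:800])
E
```

```text
(no output)
```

View pics/c1.png

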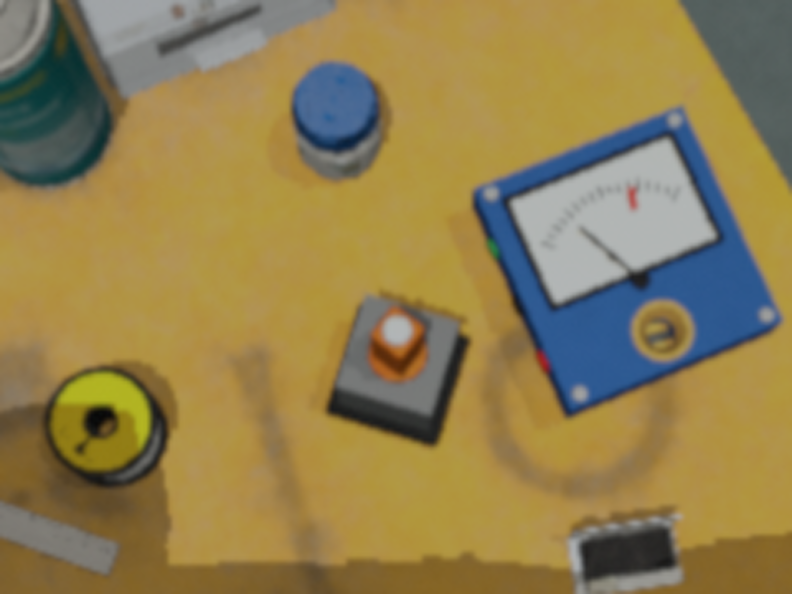

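```bash
cat >> h.py <<'E'
def crop(fn,x0,y0,w,h,out,k=8,step=10):
    i=cv2.imread('pics/'+fn) if isinstance(fn,str) else fn[:,:,::-1]
    c=cv2.resize(np.ascontiguousarray(i[y0:y0+h,x0:x0+w]),None,fx=k,fy=k,interpolation=cv2.INTER_CUBIC)
    for x in range((x0+step-1)//step*step,x0+w,step):
        p=int((x-x0+.5)*k); cv2.line(c,(p,0),(p,6),(0,255,0),1); cv2.putText(c,str(x),(p-10,18),0,.4,(0,255,0),1)
    for y in range((y0+step-1)//step*step,y0+h,step):
        p=int((y-y0+.5)*k); cv2.line(c,(0,p),(6,p),(0,255,0),1); cv2.putText(c,str(y),(8,p+4),0,.4,(0,255,0),1)
    cv2.imwrite('pics/'+out,c)
E
python3 - <<'E'
from h import *
crop('top0.png',340,175,100,75+25,'c2.png',6)
crop('top0.png',290,228,60,60,'c3.png',10)
crop('side0.png',296,205,60,60,'c4.png',10)
crop('side0.png',315,260,130,100,'c5.png',6)
E
```

```text
(no output)
```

View pics/c2.png

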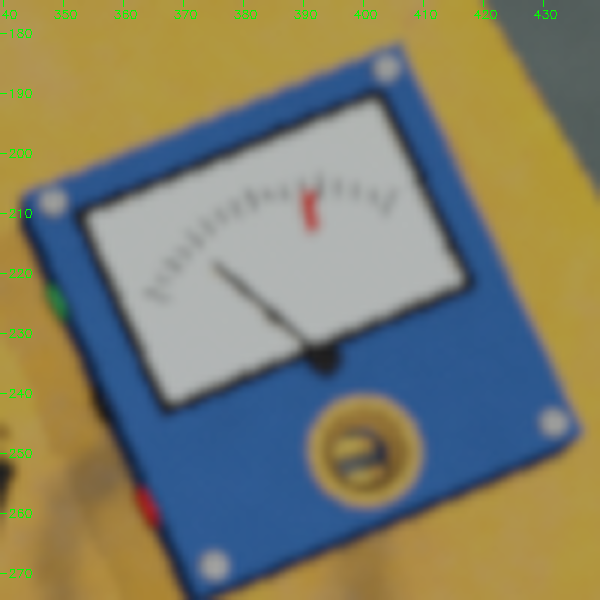

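View pics/c3.png

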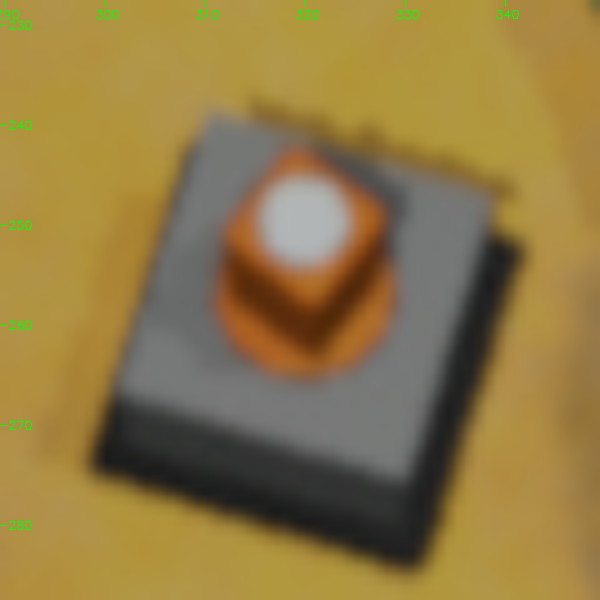

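View pics/c4.png

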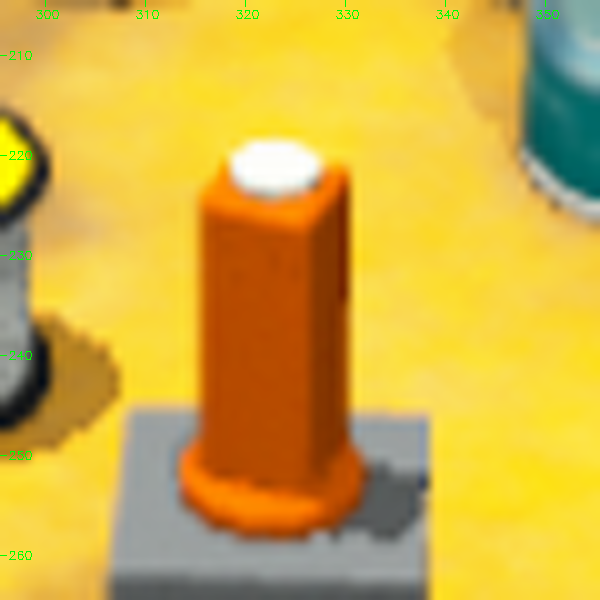

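View pics/c5.png

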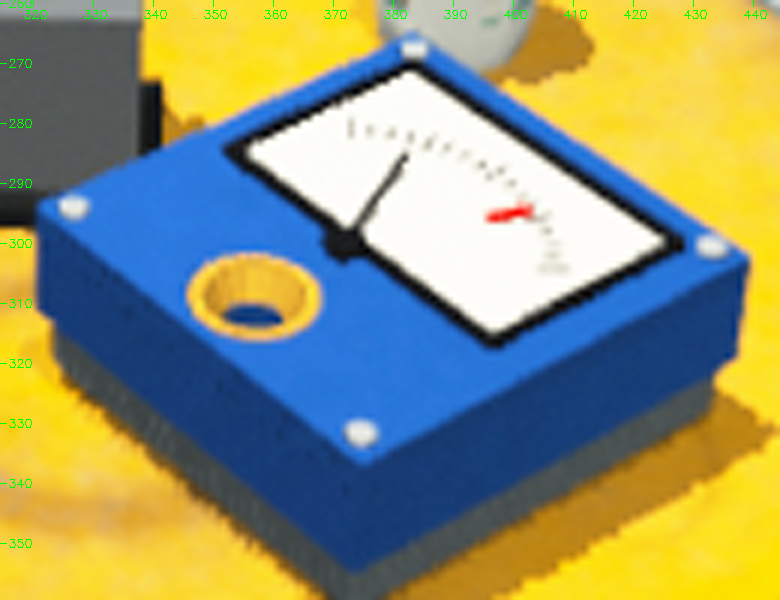

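```bash
cat > fit.py <<'E'
from h import *
from scipy.optimize import least_squares
S={}
import pickle,os
np.set_printoptions(precision=4,suppress=True)
if not os.path.exists('cam.pkl'):
    for c in('top','side'):
        s=arm.snapshot(c); S[c]={k:v for k,v in s.items() if k!='frame'}
    pickle.dump(S,open('cam.pkl','wb'))
S=pickle.load(open('cam.pkl','rb'))
def T(p,L): 
    c,s=np.cos(p[2]),np.sin(p[2]); L=np.array(L,float)
    return np.c_[p[0]+c*L[:,0]-s*L[:,1],p[1]+s*L[:,0]+c*L[:,1],L[:,2]]
def fit(obs,L,p0):
    f=lambda p:np.concatenate([(proj(S[c],T(p,L))-np.array(o)).ravel() for c,o in obs.items()])
    r=least_squares(f,p0,loss='soft_l1'); return r.x,f(r.x).reshape(-1,2)
E
python3 - <<'E'
from fit import *
def g(x0,y0,k,l): return [(x0+a/k-.5,y0+b/k-.5) for a,b in l]
U=[(.058,.055,.05),(.058,-.055,.05),(-.058,-.055,.05),(-.058,.055,.05),(-.04,0,.05)]
tu=g(340,175,6,[(20,197),(404,42),(580,430),(193,600),(365,450)])
su=g(315,260,6,[(416,32),(749,258),(362,466),(36,200),(254,296)])
for o in({'top':tu},{'side':su},{'top':tu,'side':su}):
    p,r=fit(o,U,[.504,-.4,-.4]); print('unit',p,r.round(1).tolist()); print(T(p,[(-.04,0,.05)]))
# stand top
St=[(.023,.023,.06),(.023,-.023,.06),(-.023,-.023,.06),(-.023,.023,.06)]
ts=g(290,228,10,[(210,110),(495,195),(408,480),(120,395)])
for o in({'top':ts},):
    p,r=fit(o,St,[.448,-.295,-.3]);print('stand',p,r.round(1).tolist())
ss=g(296,205,10,[(128,408),(430,415),(428,580),(108,572)])
for P in ss: print('standside',atz(S['side'],P,.06))
for P in ts: print('standtop',atz(S['top'],P,.06))
# handle top
th=g(290,228,10,[(300,150),(388,215),(312,300),(225,232)])
for P in th: print('handle top',atz(S['top'],P,.113))
print(np.mean([atz(S['top'],P,.113) for P in th],0))
print('cap',atz(S['top'],g(290,228,10,[(304,220)])[0],.116),atz(S['side'],g(296,205,10,[(273,166)])[0],.116))
print('side handle corners',[atz(S['side'],P,.113) for P in g(296,205,10,[(203,200),(310,228),(347,178)])])
print('flange top c',atz(S['top'],g(290,228,10,[(306,290)])[0],.065))
E
```

```text
unit [ 0.5032 -0.3979  0.4317] [[-0.1, -0.5], [-0.9, -0.1], [0.6, 0.8], [0.6, -0.5], [-0.3, 0.4]]
[[ 0.4668 -0.4146  0.05  ]]
unit [ 0.5036 -0.4     0.4273] [[0.0, -0.1], [0.6, -0.3], [-0.4, -0.2], [-0.0, 0.6], [-0.1, 0.0]]
[[ 0.4672 -0.4166  0.05  ]]
unit [ 0.5036 -0.3988  0.4299] [[0.5, -0.9], [-0.2, -0.3], [1.2, 0.7], [1.1, -0.8], [0.2, 0.1], [-0.4, -0.6], [0.2, -1.0], [-0.5, -0.9], [-0.2, 0.2], [-0.3, -0.5]]
[[ 0.4672 -0.4154  0.05  ]]
stand [ 0.4493 -0.2915 -0.2571] [[-0.1, 0.1], [0.0, 0.1], [0.1, 0.0], [-0.0, -0.2]]
standside [ 0.4333 -0.2663  0.06  ]
standside [ 0.4773 -0.2777  0.06  ]
standside [ 0.4662 -0.3206  0.06  ]
standside [ 0.4216 -0.3089  0.06  ]
standtop [ 0.4775 -0.2753  0.06  ]
standtop [ 0.4658 -0.3196  0.06  ]
standtop [ 0.4212 -0.3077  0.06  ]
standtop [ 0.4326 -0.2635  0.06  ]
handle top [ 0.4602 -0.2901  0.113 ]
handle top [ 0.4511 -0.3031  0.113 ]
handle top [ 0.4384 -0.2927  0.113 ]
handle top [ 0.4478 -0.2798  0.113 ]
[ 0.4494 -0.2914  0.113 ]
cap [ 0.4493 -0.2911  0.116 ] [ 0.4488 -0.2945  0.116 ]
side handle corners [array([ 0.4382, -0.2967,  0.113 ]), array([ 0.4512, -0.3075,  0.113 ]), array([ 0.4595, -0.295 ,  0.113 ])]
flange top c [ 0.4489 -0.2912  0.065 ]
```

```bash
python3 - <<'E'
from h import *
crop('top0.png',385,235,30,30,'c6.png',20,5)
E
```

```text
(no output)
```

View pics/c6.png

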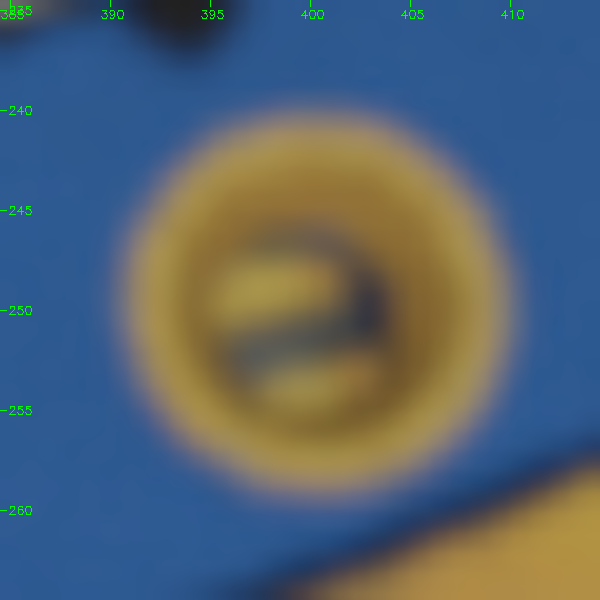

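```bash
python3 - <<'E'
from fit import *
t=S['top']
def ang(a,b,z,c='top'):
    A=atz(S[c],a,z);B=atz(S[c],b,z); d=B-A; return np.degrees(np.arctan2(d[1],d[0]))
yaw=np.degrees(.4295)
def g(x0,y0,k,l): return [(x0+a/k-.5,y0+b/k-.5) for a,b in l]
q=g(385,235,20,[(215,325),(335,300),(260,375),(380,345),(230,350),(350,325)])
for i in(0,2,4): print('slot',ang(q[i],q[i+1],.035))
for c,p in(('top',[.5032,-.3979,.4317]),('side',[.5036,-.4,.4273])):
    piv=T(p,[(-.014,0,.05)])
    print(c,'pivpx',proj(S[c],piv))
    if c=='top': n=g(340,175,6,[(215,263),(310,190),(312,230)])
    else: n=g(315,260,6,[(406,155),(533,209),(490,217)])
    for x in n:
        d=atz(S[c],x,.051)-piv[0]; print(c,np.hypot(d[0],d[1]),np.arctan2(d[1],d[0])-p[2])
E
```

```text
slot -76.0001431264879
slot -73.7522821486579
slot -76.01061720950082
top pivpx [[393.1768 234.7842]]
top 0.037987470902387487 0.4131706226586994
top 0.046173516979070586 -0.3514725727144886
top 0.03527349443010667 -0.3443533372626922
side pivpx [[371.7062 301.565 ]]
side 0.03913757762392008 0.4728607710426702
side 0.04630083365477338 -0.3182701541542776
side 0.03583374443184435 -0.30867775890012544
```

Emit:
servo_tool(series=[[[0.331,-0.154,0.03,0,0,-0.592,0],[0.331,-0.154,0.03,0,0,-0.592,0],[0.331,-0.154,0.03,0,0,-0.592,0],[0.331,-0.154,0.03,0,0,-0.592,0],[0.331,-0.154,0.03,0,0,-0.592,0],[0.331,-0.154,0.03,0,0,-0.592,0],[0.331,-0.154,0.03,0,0,-0.592,0],[0.331,-0.154,0.03,0,0,-0.592,0],[0.331,-0.154,0.03,0,0,-0.592,0],[0.331,-0.154,0.03,0,0,-0.592,0]]])

```text
time_s: 2.2
eef_pos: [0.4484, -0.2927, 0.1755]
orientation: [[0.606, 0.795, -0.0], [0.795, -0.606, -0.001], [-0.001, -0.0, -1.0]]
force: [0.6, -0.5, 0.2]
width: 0.995
```

Emit:
servo_tool(series=[[[0,0,0.05,0,0,0,0.3],[0,0,0.098,0,0,0,0.4],[0,0,0.098,0,0,0,0.6],[0,0,0.098,0,0,0,0.7],[0,0,0.098,0,0,0,1],[0,0,0.098,0,0,0,1],[0,0,0.098,0,0,0,1],[0,0,0.098,0,0,0,1]]])

```text
time_s: 3.0
eef_pos: [0.4494, -0.2932, 0.0789]
orientation: [[0.607, 0.795, 0.002], [0.795, -0.607, -0.002], [-0.0, 0.003, -1.0]]
force: [1.0, -0.1, 0.7]
width: 0.356
```

```bash
python3 - <<'E'
from h import *
s=snap('side','side1.png'); o=arm.get_obs(); print(o['width'],o['eef_pos'],o['force'],o['time_s'])
crop('side1.png',260,130,140,110,'d1.png',5)
E
```

```text
0.311784116976978 [ 0.4491833  -0.29291902  0.0785359 ] [0.22297709 0.36454993 0.15018587] 3.05
```

View pics/d1.png

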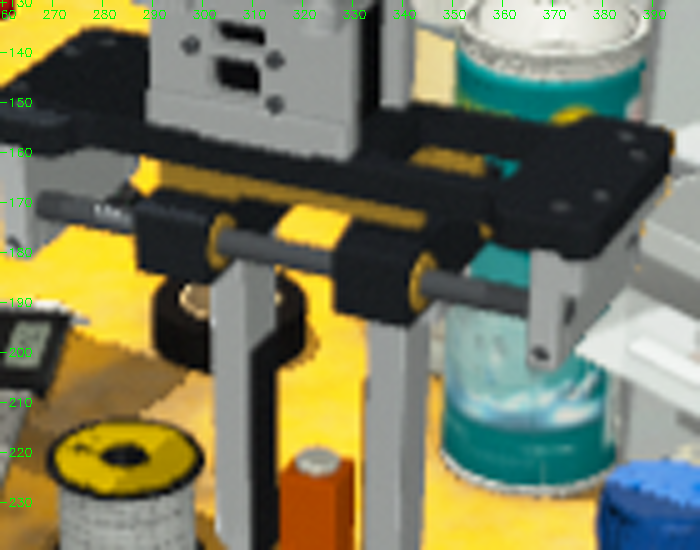

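Emit:
servo_tool(series=[[[0,0,0,0,0,0,1],[0,0,0,0,0,0,1],[0,0,0,0,0,0,1],[0,0,0,0,0,0,1]]])

```text
time_s: 3.45
eef_pos: [0.4487, -0.2925, 0.0777]
orientation: [[0.607, 0.795, 0.0], [0.795, -0.607, -0.0], [0.0, 0.0, -1.0]]
force: [-0.0, 0.5, 2.5]
width: 0.192
```

Emit:
servo_tool(series=[[[0,0,-0.02,0,0,0,1],[0,0,-0.06,0,0,0,1],[0,0,-0.1,0,0,0,1],[0,0,-0.1,0,0,0,1],[0,0,-0.1,0,0,0,1]]])

```text
time_s: 3.95
eef_pos: [0.449, -0.2928, 0.1781]
orientation: [[0.607, 0.795, 0.001], [0.795, -0.607, -0.001], [-0.0, 0.002, -1.0]]
force: [-0.4, 0.4, -1.1]
width: 0.191
```

```bash
python3 - <<'E'
from fit import *
s=snap('side','side2.png'); o=arm.get_obs(); print(o['width'],o['eef_pos'],o['force'],o['time_s'])
print(proj(s,o['eef_pos']-[0,0,.073]))
crop('side2.png',280,160,90,90,'d2.png',7)
E
```

```text
0.1893002512378311 [ 0.448  -0.2919  0.1764] [-0.3624 -0.052  -0.8783] 4.0
[[321.7705 227.9099]]
```

View pics/d2.png

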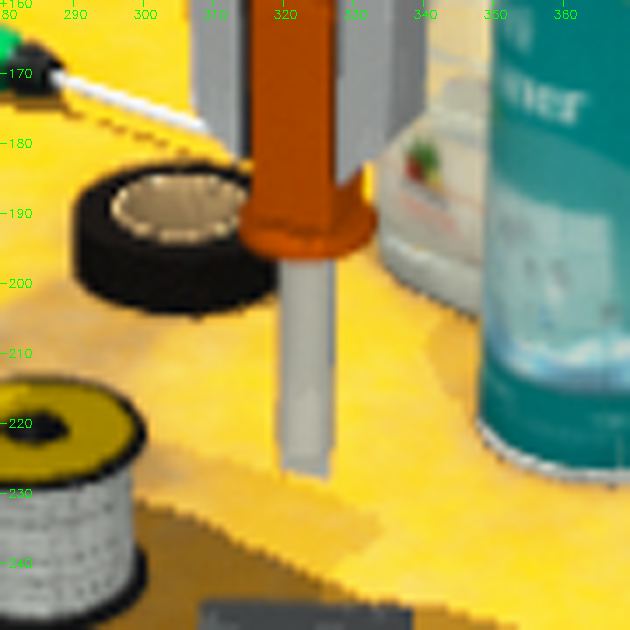

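Emit:
servo_tool(series=[[[-0.03,0.03,0,0,0,0.14,1],[-0.06,0.06,0,0,0,0.28,1],[-0.087,0.089,0,0,0,0.42,1],[-0.087,0.089,0.02,0,0,0.56,1],[-0.087,0.089,0.04,0,0,0.656,1],[-0.087,0.089,0.04,0,0,0.656,1],[-0.087,0.089,0.04,0,0,0.656,1],[-0.087,0.089,0.04,0,0,0.656,1]]])

```text
time_s: 4.8
eef_pos: [0.4668, -0.4155, 0.1377]
orientation: [[0.965, 0.261, 0.0], [0.261, -0.965, -0.0], [0.0, 0.0, -1.0]]
force: [0.3, -0.2, -1.5]
width: 0.192
```

```bash
python3 - <<'E'
from fit import *
s=snap('side','side3.png'); s=snap('top','top3.png');o=arm.get_obs(); print(o['width'],o['eef_pos'],o['force'],o['time_s'],o['joint_pos'])
for c in S: print(c,proj(S[c],o['eef_pos']-[0,0,.0727]),proj(S[c],[.467,-.4155,.05]))
crop('side3.png',310,220,100,110,'d3.png',6)
crop('top3.png',340,180,100,100,'d4.png',6)
E
```

```text
0.18892325781395694 [ 0.4672 -0.4159  0.1386] [0.9433 0.4726 0.1605] 4.9 [-49.5993  21.1016  84.7177  -0.0003  74.0687  25.2706]
top [[402.2986 247.606 ]] [[400.5766 249.7866]]
side [[357.0668 298.8804]] [[356.3955 308.3874]]
```

View pics/d3.png

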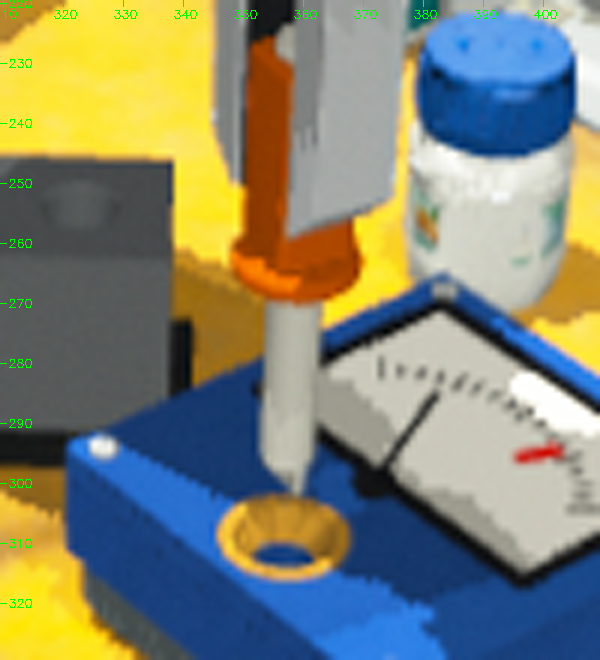

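View pics/d4.png

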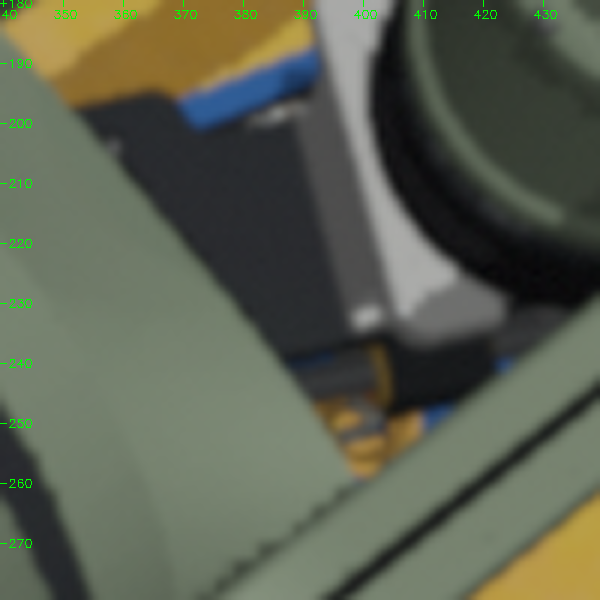

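```bash
python3 - <<'E'
from fit import *
R0=np.array([.4672,-.4159,.1386-.0727]); a=np.radians(-74.9)
i=cv2.imread('pics/side3.png')
x0,y0,w,h,k=325,250,60,75,10
c=cv2.resize(i[y0:y0+h,x0:x0+w],None,fx=k,fy=k,interpolation=cv2.INTER_CUBIC)
ux=np.array([np.cos(a),np.sin(a),0]);uy=np.array([-np.sin(a),np.cos(a),0])
def dr(P,col,cl=True):
    q=((proj(S['side'],P)-[x0,y0]+.5)*k).astype(np.int32); cv2.polylines(c,[q],cl,col,1)
for z in(0,.006):
    dr(np.array([R0+sx*.0055*ux+sy*.0013*uy+[0,0,z] for sx,sy in((1,1),(1,-1),(-1,-1),(-1,1))]),(0,0,255))
th=np.linspace(0,6.28,40)
def circ(o,r): return np.array([o+[r*np.cos(t),r*np.sin(t),0] for t in th])
dr(circ(R0+[0,0,.006],.006),(255,0,0));dr(circ(R0+[0,0,.055],.014),(255,0,0));dr(circ(R0+[0,0,.055],.006),(255,0,0))
W=np.array([.467,-.4155,.05])
dr(circ(W,.011),(0,255,0));dr(circ(W-[0,0,.015],.0071),(0,255,0))
cv2.imwrite('pics/d5.png',c)
E
```

```text
(no output)
```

View pics/d5.png

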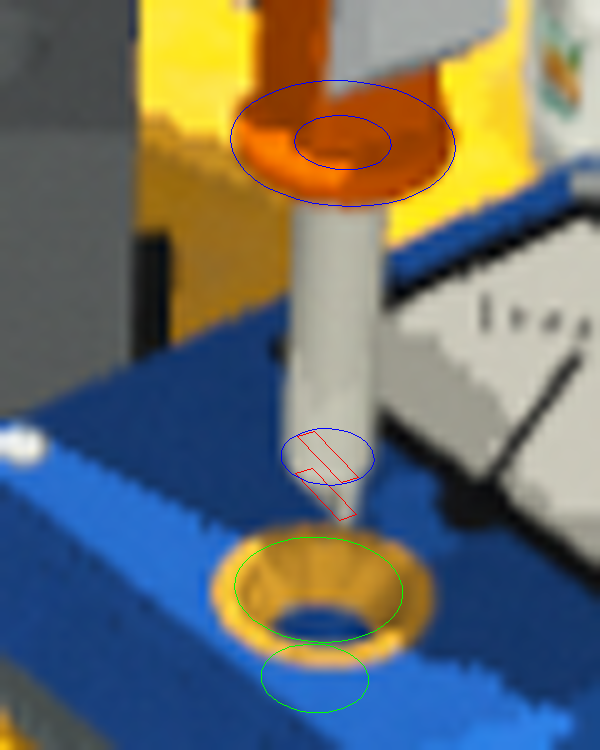

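```bash
python3 - <<'E'
from fit import *
s=S['side'];b=proj(s,[.467,-.4155,.05])[0]
print(atz(s,b+[.45,.2],.05)-[.467,-.4155,.05], atz(s,b+[.45,.45],.05)-[.467,-.4155,.05],atz(s,b+[0,1],.05)-[.467,-.4155,.05],atz(s,b+[1,0],.05)-[.467,-.4155,.05])
E
```

```text
[ 0.0005 -0.0005 -0.    ] [ 0.0003 -0.001  -0.    ] [-0.0006 -0.002  -0.    ] [ 0.0013 -0.0003 -0.    ]
```

Emit:
servo_tool(series=[[[0.0004,0.0005,0.005,0,0,0,1],[0.0004,0.0005,0.01,0,0,0,1],[0.0004,0.0005,0.014,0,0,0,1],[0.0004,0.0005,0.017,0,0,0,1],[0.0004,0.0005,0.019,0,0,0,1],[0.0004,0.0005,0.021,0,0,0,1],[0.0004,0.0005,0.021,0,0,0,1]]])

```text
time_s: 5.6
eef_pos: [0.4669, -0.4159, 0.1161]
orientation: [[0.966, 0.26, -0.0], [0.26, -0.966, 0.0], [-0.0, -0.001, -1.0]]
force: [-0.3, 0.5, -0.6]
width: 0.191
```

Emit:
servo_tool(series=[[[0,0,0.001,0,0,0,1],[0,0,0.002,0,0,0,1],[0,0,0.003,0,0,0,1],[0,0,0.004,0,0,0,1],[0,0,0.004,0,0,0,1]]])

```text
time_s: 6.1
eef_pos: [0.467, -0.4159, 0.1123]
orientation: [[0.966, 0.26, -0.0], [0.26, -0.966, 0.0], [-0.0, -0.0, -1.0]]
force: [-0.0, 0.1, 0.0]
width: 0.188
```

Emit:
servo_tool(series=[[[0,0,0.001,0,0,0,1],[0,0,0.002,0,0,0,1],[0,0,0.003,0,0,0,1],[0,0,0.004,0,0,0,1],[0,0,0.004,0,0,0,1]]])

```text
time_s: 6.6
eef_pos: [0.4669, -0.4159, 0.1082]
orientation: [[0.966, 0.26, -0.0], [0.26, -0.966, 0.0], [-0.0, -0.0, -1.0]]
force: [0.8, 0.1, -0.2]
width: 0.189
```

Emit:
servo_tool(series=[[[0,0,0.0005,0,0,0,1],[0,0,0.001,0,0,0,1],[0,0,0.0015,0,0,0,1],[0,0,0.002,0,0,0,1],[0,0,0.002,0,0,0,1]]])

```text
time_s: 7.1
eef_pos: [0.467, -0.4159, 0.1063]
orientation: [[0.966, 0.26, -0.0], [0.26, -0.966, 0.0], [-0.0, -0.0, -1.0]]
force: [0.6, -0.1, -0.4]
width: 0.19
```

Emit:
servo_tool(series=[[[0,0,0.0005,0,0,0,1],[0,0,0.001,0,0,0,1],[0,0,0.0015,0,0,0,1],[0,0,0.002,0,0,0,1],[0,0,0.002,0,0,0,1]]])

```text
time_s: 7.6
eef_pos: [0.467, -0.4159, 0.1043]
orientation: [[0.966, 0.26, -0.0], [0.26, -0.966, 0.0], [-0.0, -0.0, -1.0]]
force: [0.2, -0.4, -0.8]
width: 0.19
```

```bash
python3 - <<'E'
from fit import *
F=[]
for _ in range(4):
    s=snap('side','side4.png');o=arm.get_obs();F.append(o['force'])
print(np.array(F),o['eef_pos'],o['time_s'])
print([(d['p'],d['position']) for d in arm.tip_of('side','needle_tip')],[(d['p'],d['position']) for d in arm.tip_of('side','mark_tip')])
crop('side4.png',310,230,100,100,'d6.png',6)
E
```

```text
[[-0.3057  0.1836 -0.2639]
 [-0.3406 -0.0738 -0.7128]
 [ 0.0856 -0.8229 -1.0607]
 [ 0.5855 -0.1789 -0.0234]] [ 0.4671 -0.416   0.1045] 7.8
[(0.57, [0.5123, -0.3763, 0.0543])] []
```

View pics/d6.png

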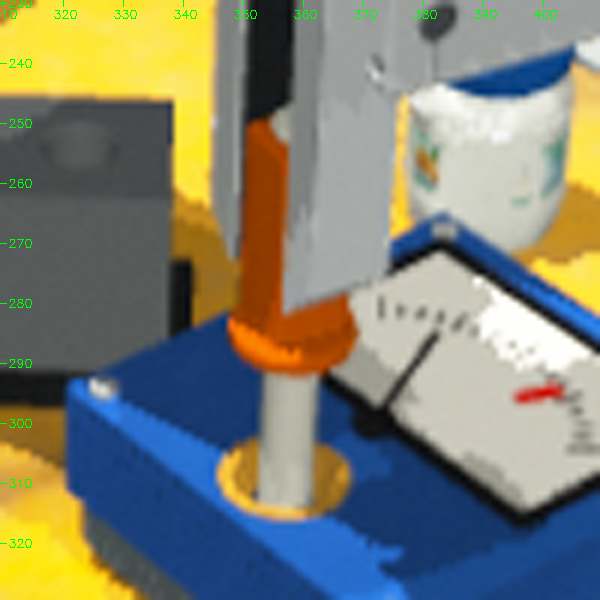

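Emit:
servo_tool(series=[[[0,0,0.0005,0,0,0,1],[0,0,0.001,0,0,0,1],[0,0,0.0015,0,0,0,1],[0,0,0.002,0,0,0,1],[0,0,0.002,0,0,0,1],[0,0,0.002,0,0,0,1]]])

```text
time_s: 8.5
eef_pos: [0.4671, -0.416, 0.1026]
orientation: [[0.966, 0.26, -0.0], [0.26, -0.966, 0.0], [-0.0, -0.0, -1.0]]
force: [1.0, -0.6, 0.3]
width: 0.189
```

```bash
python3 - <<'E'
from fit import *
F=[]
for _ in range(4):
    s=snap('side','side5.png');o=arm.get_obs();F.append(o['force'])
print(np.mean(F,0),o['eef_pos'],o['time_s'])
E
```

```text
[-0.2473  0.1149  0.2707] [ 0.4671 -0.416   0.1025] 8.7
```

Emit:
servo_tool(series=[[[0,0,0.0005,0,0,0,1],[0,0,0.001,0,0,0,1],[0,0,0.001,0,0,0,1],[0,0,0.001,0,0,0,1]]])

```text
time_s: 9.1
eef_pos: [0.4671, -0.416, 0.1016]
orientation: [[0.966, 0.26, 0.0], [0.26, -0.966, -0.0], [0.0, 0.0, -1.0]]
force: [-0.1, 1.4, 1.2]
width: 0.186
```

```bash
python3 - <<'E'
from fit import *
F=[]
for _ in range(5):
    s=snap('side','side5.png');o=arm.get_obs();F.append(np.r_[o['force'],o['wrist_torque']])
print(np.mean(F,0),o['eef_pos'],o['time_s'])
E
```

```text
[-0.623   0.3535  1.8703  0.1401  0.1148  0.0275] [ 0.4671 -0.416   0.1015] 9.35
```

Emit:
servo_tool(series=[[[0,0,0,0,0,0.1,1],[0,0,0,0,0,0.2,1],[0,0,0,0,0,0.3,1],[0,0,0,0,0,0.4,1],[0,0,0,0,0,0.5,1],[0,0,0,0,0,0.6,1],[0,0,0,0,0,0.6,1]]])

```text
time_s: 10.05
eef_pos: [0.4668, -0.4161, 0.1014]
orientation: [[0.944, -0.331, -0.001], [-0.331, -0.944, -0.0], [-0.001, 0.0, -1.0]]
force: [-0.0, -0.0, 1.8]
width: 0.191
```

```bash
python3 - <<'E'
from fit import *
F=[]
for _ in range(3):
    s=snap('side','side6.png');o=arm.get_obs();F.append(np.r_[o['force'],o['wrist_torque']])
print(np.mean(F,0),o['eef_pos'],o['time_s'])
crop('side6.png',340,250,90,80,'d7.png',8)
E
```

```text
[-0.6945 -0.1392  1.4698  0.0976  0.3405 -0.0018] [ 0.4668 -0.4161  0.1014] 10.2
```

View pics/d7.png

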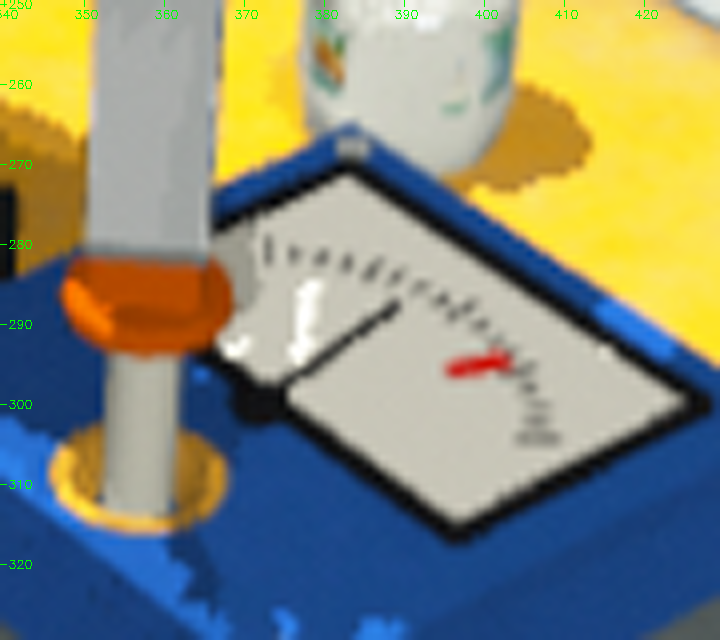

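```bash
cat > ndl.py <<'E'
from fit import *
p=[.5036,-.4,.4273]; piv=T(p,[(-.014,0,.05)])[0]
def na(px,z=.051):
    d=atz(S['side'],px,z)-piv; return round(np.hypot(d[0],d[1]),4),round(np.arctan2(d[1],d[0])-p[2],3)
def c(x0,y0,k,l): return [na((x0+a/k-.5,y0+b/k-.5)) for a,b in l]
E
python3 - <<'E'
from ndl import *
print(c(340,250,8,[(398,305),(340,345),(511,358),(448,372)]))
E
```

```text
[(np.float64(0.0399), np.float64(0.204)), (np.float64(0.024), np.float64(0.233)), (np.float64(0.0464), np.float64(-0.315)), (np.float64(0.0347), np.float64(-0.32))]
```

Emit:
servo_tool(series=[[[0,0,0,0,0,0.1,1],[0,0,0,0,0,0.2,1],[0,0,0,0,0,0.3,1],[0,0,0,0,0,0.4,1],[0,0,0,0,0,0.48,1],[0,0,0,0,0,0.48,1],[0,0,0,0,0,0.48,1]]])

```text
time_s: 10.9
eef_pos: [0.4669, -0.4161, 0.1014]
orientation: [[0.686, -0.728, -0.0], [-0.728, -0.686, -0.0], [-0.0, 0.0, -1.0]]
force: [-1.8, -0.4, 1.0]
width: 0.186
```

```bash
python3 - <<'E'
from fit import *
F=[]
for _ in range(3):
    s=snap('side','side7.png');o=arm.get_obs();F.append(np.r_[o['force'],o['wrist_torque']])
print(np.mean(F,0),o['eef_pos'],o['time_s'])
crop('side7.png',365,265,50,50,'d8.png',14)
E
```

```text
[-1.4749  0.2232  1.3684  0.0719  0.4189  0.0371] [ 0.4669 -0.4161  0.1014] 11.05
```

View pics/d8.png

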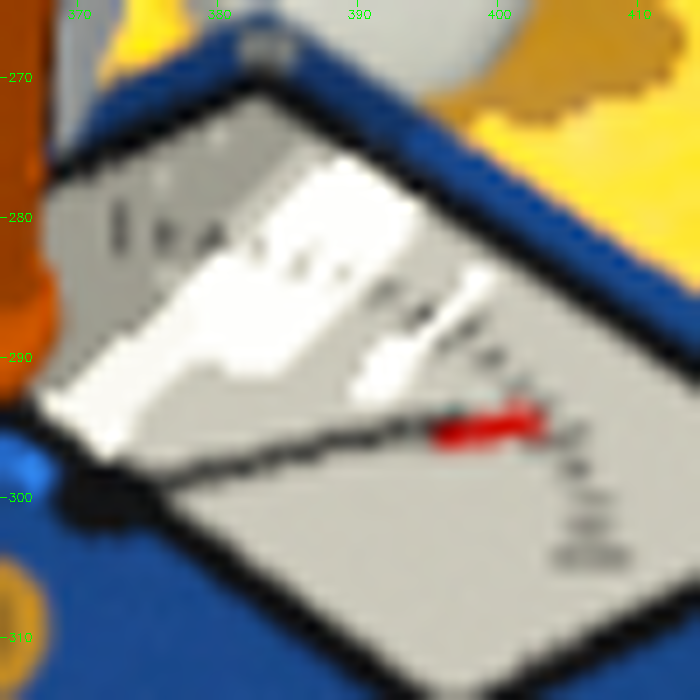

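```bash
python3 - <<'E'
from ndl import *
print(c(365,265,14,[(460,411),(390,430),(300,450),(220,470),(440,435),(540,418)]))
E
```

```text
[(np.float64(0.0392), np.float64(-0.229)), (np.float64(0.0315), np.float64(-0.227)), (np.float64(0.022), np.float64(-0.195)), (np.float64(0.0135), np.float64(-0.151)), (np.float64(0.0356), np.float64(-0.3)), (np.float64(0.0459), np.float64(-0.317))]
```

Emit:
servo_tool(series=[[[0,0,0,0,0,0.04,1],[0,0,0,0,0,0.08,1],[0,0,0,0,0,0.08,1],[0,0,0,0,0,0.08,1]]])

```text
time_s: 11.45
eef_pos: [0.467, -0.4161, 0.1015]
orientation: [[0.625, -0.781, -0.0], [-0.781, -0.625, -0.0], [0.0, 0.0, -1.0]]
force: [-1.2, -0.3, 1.0]
width: 0.187
```

```bash
python3 - <<'E'
from fit import *
s=snap('side','side8.png');o=arm.get_obs();print(o['force'],o['eef_pos'],o['time_s'],o['orientation'])
crop('side8.png',365,265,50,50,'d9.png',14)
E
```

```text
[-2.1784  0.4128  1.493 ] [ 0.467  -0.4161  0.1014] 11.5 [[ 0.6246 -0.7809 -0.0003]
 [-0.7809 -0.6246 -0.0001]
 [-0.0001  0.0003 -1.    ]]
```

View pics/d9.png

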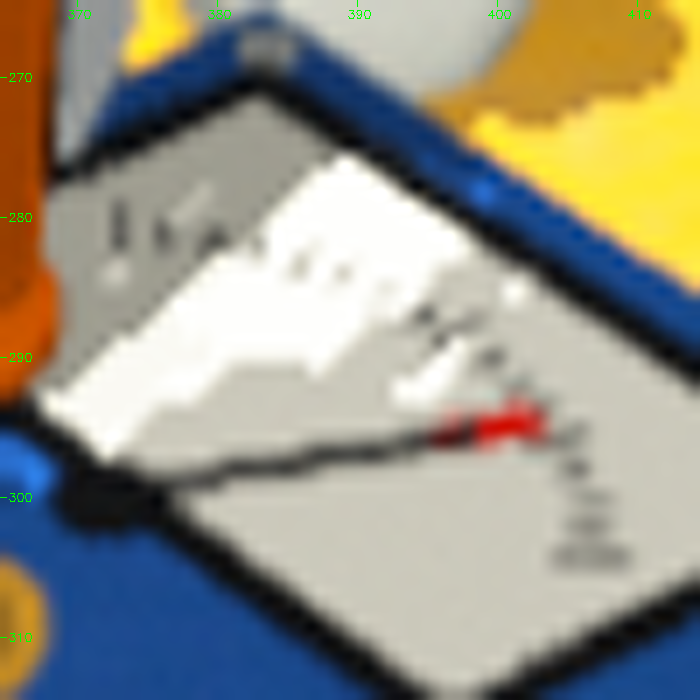

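Emit:
servo_tool(series=[[[0,0,0,0,0,-0.1,1],[0,0,0,0,0,-0.2,1],[0,0,-0.002,0,0,-0.2,1],[0,0,-0.007,0,0,-0.2,1],[0,0,-0.015,0,0,-0.2,1],[0,0,-0.03,0,0,-0.2,1],[0,0,-0.05,0,0,-0.2,1],[0,0,-0.076,0,0,-0.2,1],[0,0,-0.076,0,0,-0.2,1]]])

```text
time_s: 12.4
eef_pos: [0.4696, -0.4187, 0.1835]
orientation: [[0.766, -0.642, 0.007], [-0.642, -0.766, -0.008], [0.011, 0.002, -1.0]]
force: [0.6, -1.4, 0.9]
width: 0.191
```

```bash
python3 - <<'E'
from fit import *
s=snap('side','side9.png');o=arm.get_obs();print(o['force'],o['eef_pos'],o['time_s'],o['orientation'],o['width'])
crop('side9.png',320,220,100,100,'e1.png',6)
E
```

```text
[-0.8319 -0.5673 -1.2857] [ 0.4686 -0.4176  0.1809] 12.45 [[ 0.7665 -0.6423  0.0046]
 [-0.6423 -0.7665 -0.0051]
 [ 0.0068  0.001  -1.    ]] 0.19122437117067012
```

View pics/e1.png

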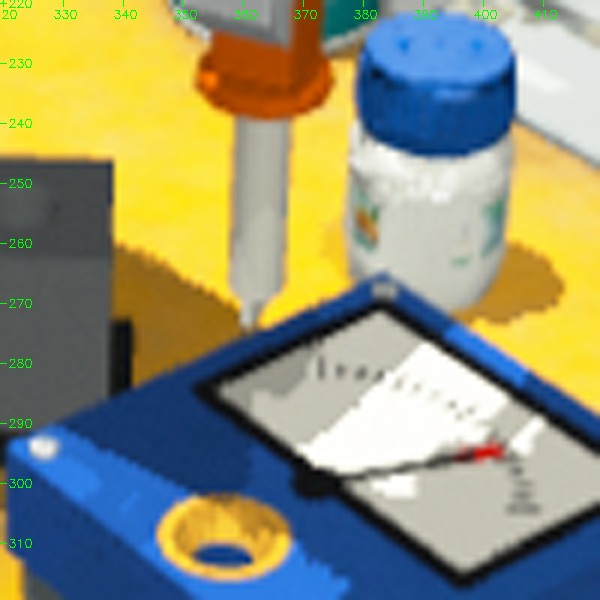

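Emit:
servo_tool(series=[[[-0.02,-0.036,0,0,0,0,1],[-0.042,-0.072,0,0,0,0,1],[-0.0623,-0.1087,0,0,0,0,1],[-0.0623,-0.1087,0.01,0,0,0,1],[-0.0623,-0.1087,0.025,0,0,0,1],[-0.0623,-0.1087,0.033,0,0,0,1],[-0.0623,-0.1087,0.033,0,0,0,1],[-0.0623,-0.1087,0.033,0,0,0,1]]])

```text
time_s: 13.25
eef_pos: [0.4885, -0.2936, 0.1436]
orientation: [[0.766, -0.643, -0.001], [-0.643, -0.766, 0.001], [-0.001, 0.0, -1.0]]
force: [0.7, 0.2, -0.3]
width: 0.191
```

```bash
python3 - <<'E'
from fit import *
s=snap('side','side10.png');o=arm.get_obs();print(o['force'],o['eef_pos'],o['time_s'],o['width'])
R0=o['eef_pos']-[0,0,.0727]
x0,y0,w,h,k=290,200,65,70,9
c=cv2.resize(cv2.imread('pics/side10.png')[y0:y0+h,x0:x0+w],None,fx=k,fy=k,interpolation=cv2.INTER_CUBIC)
def dr(P,col):
    q=((proj(S['side'],P)-[x0,y0]+.5)*k).astype(np.int32); cv2.polylines(c,[q],True,col,1)
th=np.linspace(0,6.28,40)
def circ(o,r): return np.array([np.array(o)+[r*np.cos(t),r*np.sin(t),0] for t in th])
dr(circ(R0+[0,0,.006],.006),(255,0,0));dr(circ(R0+[0,0,.055],.006),(255,0,0))
dr(circ([.4492,-.2927,.06],.009),(0,0,255))
dr(T([.4492,-.2927,-.257],[(.023,.023,.06),(.023,-.023,.06),(-.023,-.023,.06),(-.023,.023,.06)]),(0,255,0))
cv2.imwrite('pics/e2.png',c)
E
```

```text
[ 0.1707 -0.3494 -0.0864] [ 0.489  -0.2938  0.1443] 13.3 0.1907117288579228
```

View pics/e2.png

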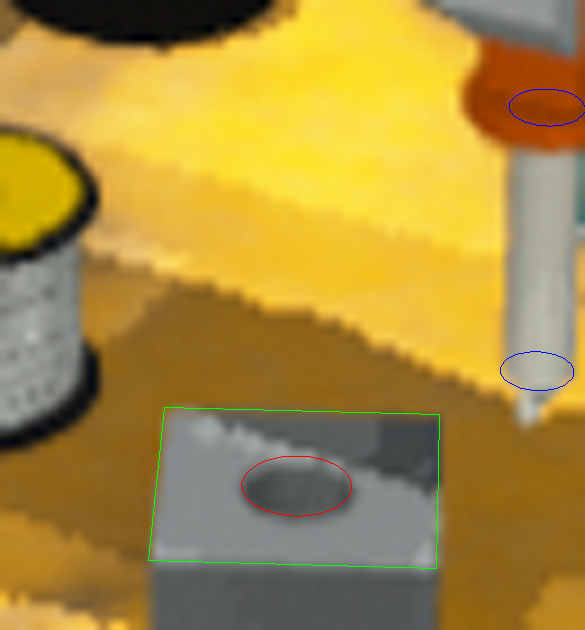

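Emit:
servo_tool(series=[[[-0.015,0.012,-0.003,0,0,0,1],[-0.0311,0.0247,-0.003,0,0,0,1],[-0.0311,0.0247,-0.003,0,0,0,1],[-0.0311,0.0247,0.0,0,0,0,1]]])

```text
time_s: 13.7
eef_pos: [0.4503, -0.2928, 0.1456]
orientation: [[0.766, -0.643, 0.003], [-0.643, -0.766, -0.002], [0.003, -0.0, -1.0]]
force: [0.3, -0.4, 0.2]
width: 0.192
```

```bash
python3 - <<'E'
from fit import *
s=snap('side','side11.png');o=arm.get_obs();print(o['force'],o['eef_pos'],o['time_s'],o['width'])
R0=o['eef_pos']-[0,0,.0727]
x0,y0,w,h,k=290,200,65,70,9
c=cv2.resize(cv2.imread('pics/side11.png')[y0:y0+h,x0:x0+w],None,fx=k,fy=k,interpolation=cv2.INTER_CUBIC)
def dr(P,col):
    q=((proj(S['side'],P)-[x0,y0]+.5)*k).astype(np.int32); cv2.polylines(c,[q],True,col,1)
th=np.linspace(0,6.28,40)
def circ(o,r): return np.array([np.array(o)+[r*np.cos(t),r*np.sin(t),0] for t in th])
dr(circ(R0+[0,0,.006],.006),(255,0,0));dr(circ(R0+[0,0,.055],.006),(255,0,0))
dr(circ([.4492,-.2927,.06],.009),(0,0,255))
cv2.imwrite('pics/e3.png',c)
E
```

```text
[-0.8953  0.3981 -1.2961] [ 0.4501 -0.2923  0.1446] 13.75 0.1879489818918707
```

View pics/e3.png

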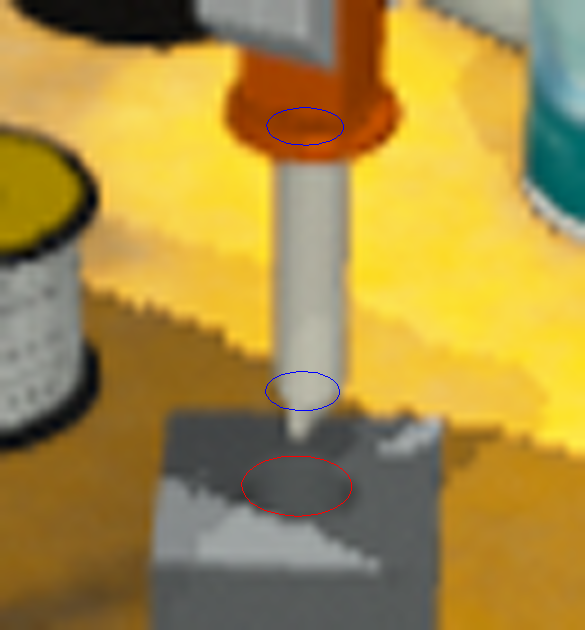

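Emit:
servo_tool(series=[[[-0.0006,0.0005,0.005,0,0,0,1],[-0.0006,0.0005,0.012,0,0,0,1],[-0.0006,0.0005,0.018,0,0,0,1],[-0.0006,0.0005,0.024,0,0,0,1],[-0.0006,0.0005,0.03,0,0,0,1],[-0.0006,0.0005,0.03,0,0,0,1]]])

```text
time_s: 14.35
eef_pos: [0.4479, -0.2909, 0.113]
orientation: [[0.767, -0.642, -0.002], [-0.642, -0.767, 0.002], [-0.003, -0.0, -1.0]]
force: [0.8, -0.4, -0.7]
width: 0.19
```

Emit:
servo_tool(series=[[[0,0,0.006,0,0,0,1],[0,0,0.012,0,0,0,1],[0,0,0.018,0,0,0,1],[0,0,0.024,0,0,0,1],[0,0,0.028,0,0,0,1],[0,0,0.031,0,0,0,1],[0,0,0.033,0,0,0,1],[0,0,0.034,0,0,0,1],[0,0,0.034,0,0,0,1]]])

```text
time_s: 15.25
eef_pos: [0.4487, -0.2917, 0.0805]
orientation: [[0.767, -0.642, 0.0], [-0.642, -0.767, -0.0], [0.0, 0.0, -1.0]]
force: [-0.4, -0.7, -0.5]
width: 0.189
```

```bash
python3 - <<'E'
from fit import *
for _ in range(3): s=snap('side','side12.png');o=arm.get_obs();print(o['force'],o['eef_pos'],o['time_s'],o['width'])
crop('side12.png',290,210,65,70,'e4.png',8)
E
```

```text
[-0.9808  0.3649 -0.8875] [ 0.4487 -0.2917  0.0806] 15.3 0.18778391629237207
[0.3189 0.443  0.1824] [ 0.4488 -0.2918  0.0807] 15.35 0.1918551667247075
[-0.1658 -0.2454 -0.4668] [ 0.4488 -0.2918  0.0807] 15.4 0.1890260053550152
```

View pics/e4.png

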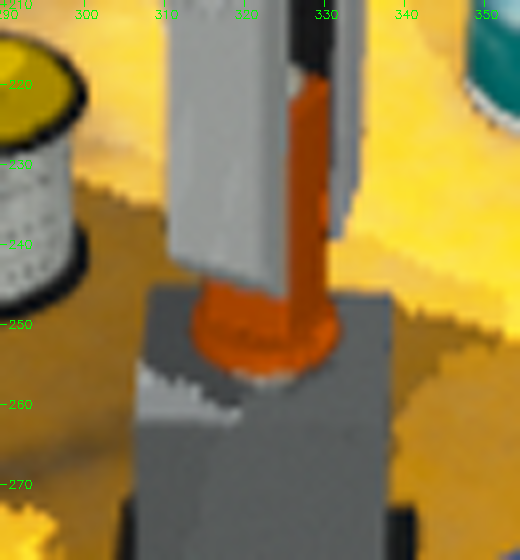

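Emit:
servo_tool(series=[[[0,0,0.001,0,0,0,1],[0,0,0.002,0,0,0,1],[0,0,0.0028,0,0,0,1],[0,0,0.0028,0,0,0,1],[0,0,0.0028,0,0,0,1]]])

```text
time_s: 15.9
eef_pos: [0.4487, -0.2917, 0.0777]
orientation: [[0.767, -0.642, 0.0], [-0.642, -0.767, -0.0], [0.0, 0.0, -1.0]]
force: [-0.1, -0.2, 0.1]
width: 0.19
```

Emit:
servo_tool(series=[[[0,0,0,0,0,0,0.75],[0,0,0,0,0,0,0.6],[0,0,0,0,0,0,0.5],[0,0,0,0,0,0,0.3],[0,0,0,0,0,0,0.3],[0,0,0,0,0,0,0.3],[0,0,0,0,0,0,0.2],[0,0,0,0,0,0,0.2]]])

```text
time_s: 16.7
eef_pos: [0.4486, -0.2917, 0.0777]
orientation: [[0.767, -0.642, -0.0], [-0.642, -0.767, -0.0], [-0.0, 0.0, -1.0]]
force: [1.0, -0.8, -0.1]
width: 0.789
```

Open: lift clear and back off so that the cameras can see.

Emit:
servo_tool(series=[[[0,0,-0.03,0,0,0,0.2],[0,0,-0.07,0,0,0,0.2],[0,0,-0.11,0,0,0,0.2],[0,0,-0.15,0,0,0,0.2],[-0.03,0.04,-0.15,0,0,0,0.2],[-0.06,0.08,-0.15,0,0,0,0.2],[-0.09,0.1,-0.15,0,0,0,0.2],[-0.09,0.1,-0.15,0,0,0,0.2]]])

```text
time_s: 17.5
eef_pos: [0.3122, -0.3099, 0.2273]
orientation: [[0.764, -0.645, -0.002], [-0.645, -0.764, 0.001], [-0.002, 0.001, -1.0]]
force: [-0.5, 0.4, 0.1]
width: 0.798
```

```bash
python3 - <<'E'
from fit import *
s=snap('side','side13.png');o=arm.get_obs();print(o['eef_pos'],o['time_s'],o['width'])
t=snap('top','top13.png')
for th in('tool','stand'):
  for c in('side','top'): print(th,c,[(d['p'],d['position']) for d in arm.tip_of(c,th)][:2])
for th in('reel','module','jar'): print(th,[(round(d['p'],2),d['position']) for c in('side','top') for d in arm.tip_of(c,th)[:1]])
crop('side13.png',290,200,150,150,'e5.png',4)
crop('top13.png',290,170,150,120,'e6.png',5)
E
```

```text
[ 0.3142 -0.3105  0.2278] 17.55 0.8014861870040214
tool side []
tool top []
stand side [(0.75, [0.4474, -0.2923, -0.005]), (0.52, [0.4184, -0.1566, 0.0014])]
stand top []
reel [(0.8, [0.4159, -0.1561, 0.0028])]
module [(0.75, [0.361, -0.408, -0.0014])]
jar [(0.97, [0.566, -0.2583, 0.0042]), (0.69, [0.5681, -0.2566, 0.0009])]
```

View pics/e5.png

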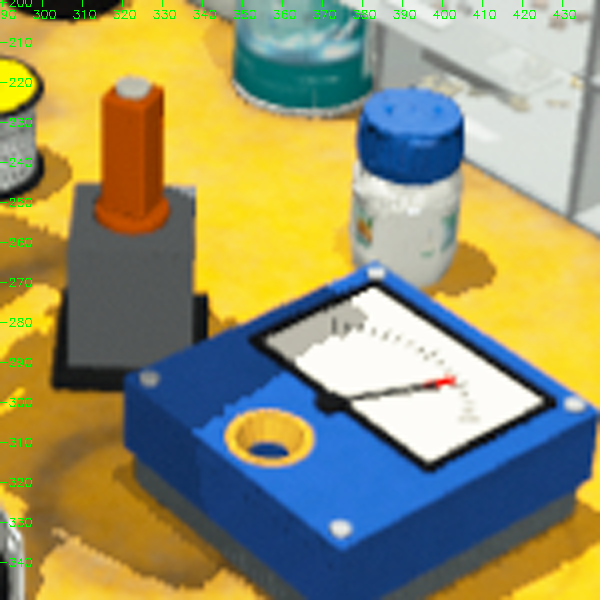

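View pics/e6.png

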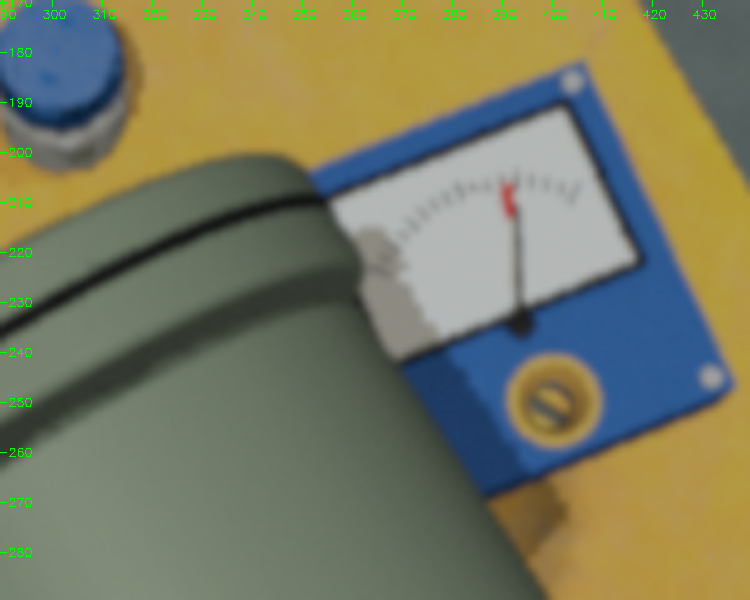

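```bash
python3 - <<'E'
from fit import *
crop('top13.png',375,198,40,42,'e7.png',14,5)
crop('side13.png',365,280,50,35,'e8.png',14,5)
E
```

```text
(no output)
```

View pics/e7.png

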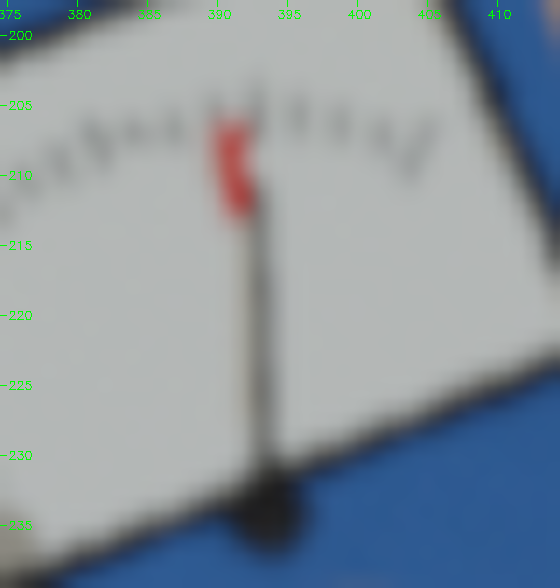

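View pics/e8.png

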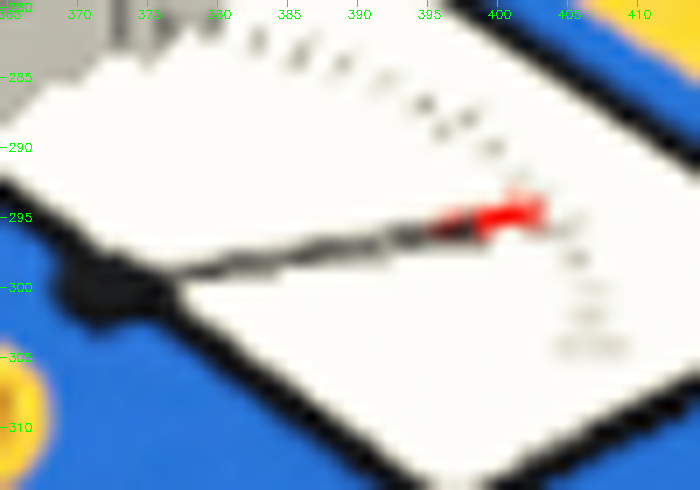

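```bash
python3 - <<'E'
from fit import *
for f in('side8.png','side9.png','side13.png'):
    g=cv2.imread('pics/'+f).astype(float); r=[]
    for x in range(385,400):
        col=g[285:305,x]; dark=np.clip(170-col[:,2],0,None)**1  # red channel low => black
        ys=np.arange(285,305); m=(dark>25); r.append(round((dark*ys)[m].sum()/max(dark[m].sum(),1e-6),2))
    print(f,r)
    red=[]
    for x in range(394,405):
        col=g[285:305,x]; w=np.clip(col[:,2]-col[:,1]-40,0,None); red.append(round((w*np.arange(285,305)).sum()/max(w.sum(),1e-6),2))
    print('red',red)
g=cv2.imread('pics/side0.png').astype(float);red=[]
for x in range(394,405):
    col=g[285:305,x]; w=np.clip(col[:,2]-col[:,1]-40,0,None); red.append(round((w*np.arange(285,305)).sum()/max(w.sum(),1e-6),2))
print('red0',red)
# top
for f in('top0.png','top13.png'):
    g=cv2.imread('pics/'+f).astype(float)
    print(f,'red',[(y,round((lambda w:(w*np.arange(383,400)).sum()/max(w.sum(),1e-6))(np.clip(g[y,383:400,2]-g[y,383:400,1]-30,0,None)),2)) for y in range(205,215)])
g=cv2.imread('pics/top13.png').astype(float)
print([(y,round((lambda w:(w*np.arange(387,400)).sum()/max(w.sum(),1e-6))(np.clip(140-g[y,387:400,2],0,None)),2)) for y in range(208,230)])
# jacobians at mark
P=np.array(T([.5034,-.399,.4295],[(-.014+.038*np.cos(-.33),.038*np.sin(-.33),.05)]))[0]
a=-.33+.4295; tang=np.array([-np.sin(a),np.cos(a),0])
for c in S: print(c,proj(S[c],P),'per mm ccw',proj(S[c],P+.001*tang)-proj(S[c],P),'per mm up',proj(S[c],P+[0,0,.001])-proj(S[c],P),'rad',proj(S[c],P+.001*np.array([np.cos(a),np.sin(a),0]))-proj(S[c],P))
E
```

```text
side8.png [np.float64(297.73), np.float64(297.58), np.float64(297.37), np.float64(297.0), np.float64(297.0), np.float64(296.79), np.float64(296.74), np.float64(296.68), np.float64(296.47), np.float64(296.35), np.float64(292.56), np.float64(293.93), np.float64(295.76), np.float64(295.53), np.float64(0.0)]
red [np.float64(0.0), np.float64(0.0), np.float64(296.0), np.float64(294.82), np.float64(295.0), np.float64(295.21), np.float64(295.07), np.float64(294.7), np.float64(294.71), np.float64(294.81), np.float64(0.0)]
side9.png [np.float64(298.0), np.float64(298.0), np.float64(297.6), np.float64(297.0), np.float64(297.0), np.float64(297.0), np.float64(297.0), np.float64(296.57), np.float64(296.38), np.float64(296.34), np.float64(296.0), np.float64(295.76), np.float64(295.73), np.float64(295.53), np.float64(0.0)]
red [np.float64(0.0), np.float64(0.0), np.float64(296.0), np.float64(294.83), np.float64(295.0), np.float64(295.22), np.float64(295.07), np.float64(294.71), np.float64(294.71), np.float64(294.8), np.float64(0.0)]
side13.png [np.float64(298.0), np.float64(298.0), np.float64(297.59)
[... 1299 characters left out ...]
0.0)), (212, np.float64(393.0)), (213, np.float64(393.0)), (214, np.float64(393.0)), (215, np.float64(393.0)), (216, np.float64(393.0)), (217, np.float64(393.0)), (218, np.float64(393.0)), (219, np.float64(393.0)), (220, np.float64(393.0)), (221, np.float64(393.0)), (222, np.float64(393.0)), (223, np.float64(393.0)), (224, np.float64(393.06)), (225, np.float64(393.17)), (226, np.float64(393.2)), (227, np.float64(393.17)), (228, np.float64(393.19)), (229, np.float64(395.94))]
top [[391.6749 211.2609]] per mm ccw [[-0.6301  0.0372]] per mm up [[ 0.0783 -0.1702]] rad [[-0.0573 -0.6104]]
side [[397.431 295.843]] per mm ccw [[-0.3118 -0.4289]] per mm up [[ 0.0557 -0.5921]] rad [[ 0.6775 -0.1376]]
```

```bash
python3 - <<'E'
from fit import *
imgs=[snap('top')['frame'].astype(float) for _ in range(3)]
sd=[snap('side')['frame'].astype(float) for _ in range(3)]
g=np.mean(imgs,0); s=np.mean(sd,0)
ref=cv2.imread('pics/top0.png')[:,:,::-1].astype(float)
print(g[206:216,387:398,0].astype(int)); print(g[206:216,387:398,1].astype(int))
ys=[];xs=[]
for y in range(213,228):
    w=np.clip(175-g[y,388:398,0],0,None); ys.append(y); xs.append((w*np.arange(388,398)).sum()/w.sum())
print(np.round(xs,2)); pf=np.polyfit(ys,xs,1); print('needle x at 211.3',np.polyval(pf,211.3),'at pivot 234.8',np.polyval(pf,234.8))
# mark centre rows from red excess in ref (no needle)
for y in range(206,215):
    w=np.clip(ref[y,384:399,0]-ref[y,384:399,1]-8,0,None); print(y,round((w*np.arange(384,399)).sum()/max(w.sum(),1e-9),2),w.sum())
print(s[290:300,392:404,0].astype(int));print(s[290:300,392:404,1].astype(int))
E
```

```text
[[161 171 169 163 171 161 150 169 165 158 170]
 [156 167 173 171 174 164 154 170 169 164 173]
 [167 172 174 173 176 172 168 175 176 174 177]
 [177 177 176 174 176 176 174 178 179 179 179]
 [180 179 176 174 176 170 165 174 179 180 180]
 [180 179 177 176 175 162 146 165 177 180 180]
 [180 180 179 178 175 156 133 158 176 179 180]
 [180 180 180 179 173 152 130 156 176 180 180]
 [180 180 180 179 173 153 130 156 176 180 180]
 [180 180 180 179 175 156 132 156 176 180 180]]
[[165 174 166 144 145 141 148 172 169 161 174]
 [159 169 163 128 107 114 146 174 173 168 176]
 [170 173 163 122  84 116 160 179 179 177 180]
 [181 179 167 127  86 124 167 181 183 182 183]
 [183 182 170 136  87 107 154 177 182 183 183]
 [183 182 175 148  91  80 130 168 181 183 184]
 [183 183 179 159 107  79 116 161 180 183 183]
 [184 183 181 169 139 114 121 159 179 183 183]
 [184 183 183 178 165 143 129 160 179 183 183]
 [184 183 183 182 175 155 133 160 179 183 184]]
[392.91 392.93 393.   393.02 393.1  393.14 393.17 393.18 393.18 393.19
 393.19 393.22 393.25 393.26 393.29]
needle x at 211.3 392.9148707297626 at pivot 234.8
[... 486 characters left out ...]
25 104  72  82 207 240 247 226 205]
 [150 125 109 145 156 154 161 182 245 252 247 242]
 [190 234 240 243 244 244 244 244 251 253 253 252]
 [244 251 253 252 253 253 253 253 252 253 252 252]]
[[252 252 252 249 244 251 247 227 202 248 252 252]
 [252 252 252 252 252 252 249 240 240 250 247 251]
 [252 252 252 252 252 252 252 252 247 235 230 249]
 [252 252 252 252 252 252 252 252 249 207 219 231]
 [252 252 252 252 247 235 228 212 204 144 146 138]
 [247 235 230 220 178 125  99  44   9   9  47 120]
 [172 122 107  94  46  34  51  68 162 224 176 159]
 [149 124 109 143 146 145 150 155 238 251 246 241]
 [187 232 239 242 242 242 243 243 251 252 252 252]
 [243 251 252 252 252 252 252 252 252 252 252 252]]
```

```bash
python3 - <<'E'
from fit import *
t0=cv2.imread('pics/top0.png')[:,:,::-1].astype(float); t1=cv2.imread('pics/top13.png')[:,:,::-1].astype(float)
# initial needle centroids, by columns 377..389
pts0=[]
for x in range(377,389):
    yc=218.3+(x-375.3)*(234-218.3)/(392.8-375.3); lo=int(yc)-5
    w=np.clip(170-t0[lo:lo+11,x,0],0,None); pts0.append((x,(w*np.arange(lo,lo+11)).sum()/w.sum()))
pts1=[]
for y in range(213,228):
    w=np.clip(175-t1[y,388:398,0],0,None); pts1.append(((w*np.arange(388,398)).sum()/w.sum(),y))
Y,X=np.mgrid[204:216,384:399]; w=np.clip(t0[204:216,384:399,0]-t0[204:216,384:399,1]-10,0,None)
m=np.array([(w*X).sum(),(w*Y).sum()])/w.sum(); print('mark c',m, len(pts0))
print(np.round(pts0,2).tolist())
for h in(0,.7e-3,1.2e-3):
    A=np.array([atz(S['top'],p,.05+h)[:2] for p in pts0]);B=np.array([atz(S['top'],p,.05+h)[:2] for p in pts1])
    def line(P): c=P.mean(0); v=np.linalg.svd(P-c)[2][0]; return c,v
    (c0,v0),(c1,v1)=line(A),line(B)
    k=np.linalg.solve(np.c_[v0,-v1],c1-c0); piv=c0+k[0]*v0
    M=atz(S['top'],m,.05)[:2]; d=M-piv
    an=lambda v:np.arctan2(v[1],v[0]) 
    n1=an(c1-piv); n0=an(c0-piv); am=an(d)
    print(h,'piv',piv,'fit piv',T([.5032,-.3979,.4317],[(-.014,0,.05)])[0,:2],'r mark',np.linalg.norm(d),'n0-m',n0-am,'n1-m',n1-am,'mm',38*(n1-am))
E
```

```text
mark c [391.1857 209.4774] 12
[[377.0, 220.14], [378.0, 220.96], [379.0, 221.75], [380.0, 222.55], [381.0, 223.37], [382.0, 224.22], [383.0, 225.29], [384.0, 226.39], [385.0, 227.09], [386.0, 227.66], [387.0, 228.77], [388.0, 231.54]]
0 piv [ 0.4893 -0.4043] fit piv [ 0.4905 -0.4038] r mark 0.04222148860451296 n0-m 0.7239650193204413 n1-m -0.06286921394303896 mm -2.3890301298354806
0.0007 piv [ 0.4892 -0.4042] fit piv [ 0.4905 -0.4038] r mark 0.04237748557877067 n0-m 0.7263969379383731 n1-m -0.06043729532510736 mm -2.2966172223540795
0.0012 piv [ 0.4891 -0.4042] fit piv [ 0.4905 -0.4038] r mark 0.04248906446982846 n0-m 0.7281230824899845 n1-m -0.0587111507734951 mm -2.2310237293928137
```

```bash
python3 - <<'E'
from fit import *
crop('side13.png',295,210,60,70,'e9.png',8)
E
```

```text
(no output)
```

View pics/e9.png

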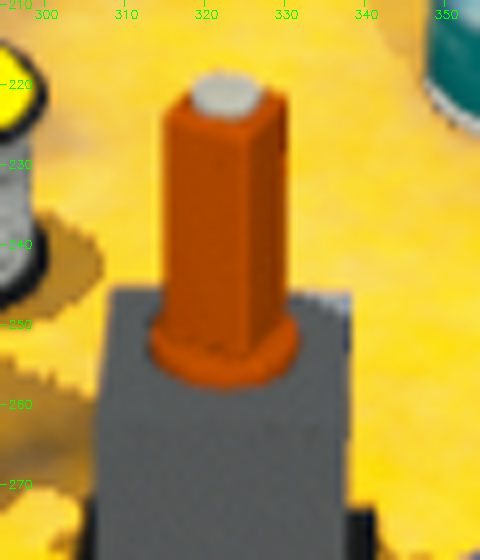

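The cap at pixel (323, 221) and the flange both sit where they were at the start, so the tool is home and upright.

```bash
python3 -c "
from rig import arm
print(arm.hand_in(), arm.get_obs()['time_s'])"
```

```text
the job is handed in; nothing more can be done
the job is handed in; nothing more can be done
```

I seated the tool in the trimmer slot, turned the screw to bring the needle to the red mark, put the tool back in its stand and handed the job in. The robot's clock was at about 18 s.

- **Seating:** the blade went straight into the slot, reaching the floor about 20 mm below the well's mouth. The vertical force on it was about 2 N by my readings.
- **Needle:** it is not dead centre. In the side picture it lies on the red mark. In the top picture it measures about 2.2–2.4 mm clockwise of the mark, and most of the gap between the two views fits the needle standing about 1 mm above the face. That is inside the 3 mm limit but with little margin. I judged a second insertion riskier than leaving it.
- **While turning:** I stopped about 0.08 rad short of the final position. By my estimate the needle was then under 1 mm from the mark with the blade still seated.
- **Tool:** in the last side picture the cap and flange are at the same pixels as at the start, so it is fully home and upright. The gripper was open and clear of it.
- **Bystanders:** the reel, module and bottle were last located within about 5 mm of their starting positions, which is roughly the locator's error.
- **Slip on the way:** when carrying the tool back I first stopped about 40 mm to the side of the stand because of a sign error. I saw it in the picture and corrected it before lowering; nothing was touched.

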